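# Return the finds-table kit to its fitted foam tray

## Robot

A 6-joint arm with a two-finger parallel gripper is mounted at the origin on the work surface; the furniture and walls round the work are solid. World frame = base frame: x ahead of the robot, y to its left, z up, the work surface at z = 0. Lengths are in m, angles in rad, forces in N, time in s.
With the tool pointing down it reaches from about 0.4 to 0.825 m from the base axis. Payload 7 kg.
Tool frame: the origin (TCP) lies on the centre line of the jaws, within the pads' length; the fingertips stand 19 mm ahead of it and the grasp point (between the pads) is the TCP (tips_ahead is the distance from the TCP to the fingertips, in m); z points along the fingers, y is the direction in which the jaws open and shut (so a half turn about z gives the same grasp; the last joint's range is limited). The gripper opens to 85 mm and grips with 20 to 120 N. Pads are 22 mm wide; open, the fingers measure 114 mm over their backs; the gripper's body (76 mm by 85 mm) begins 54 mm behind the grasp point. The pads swing forward as they close: fully open they stand 13 mm farther back than shut.
Start: joints at [-0.924, 0.359, 0.012, 0, -1.224, -0.288], TCP at [0.237, -0.632, 0.25] pointing down, gripper open.
Joint ranges: [-3.07, 3.07], [-1.43, 2.12], [-1.02, 1.25], [-3.03, 1.67], [-3.05, -0], [-3.03, 3.03]. Speed limits (rad/s): [2.39, 2.39, 3.01, 3.14, 3.14, 3.14].

## Interface

Orientations are given as a unit quaternion [w, x, y, z].
In Python, from workcell import * gives the robot as it stands. The module is installed in compiled form; this text tells all that it offers.
- The arm moves only by the shell command python3 -m handwheel 'ROWS' [FORCE]. ROWS is JSON, a list of rows, each a list of 5 numbers: the shift along the tool's x, y, z in m, then the turn about the tool's z in degrees, then the closure in counts, from 0 (fully open) to 255 (shut). In form: [[dx, dy, dz, twist, fingers], ...]. A call has 1 to 20 rows; each row is the pose to reach, as a shift and turn from the pose commanded when the call began, along the tool's axes at that moment; what a row does not reach only later rows make up. A row lasts 1/10 s, in which the tool goes at most 50 mm and 8.59 degrees, less where a joint would pass 70% of its speed; a pose out of reach is approached as far as the arm can. A call with a gripper value outside its range is refused whole. The fingers move at their own pace and stop on an object; FORCE is the grip in N (left out, the last holds). Time passes only in rows, so rows that repeat a pose let the fingers close. It gives the time, the measured TCP pose, the force and the opening at its end, in the units of the state.
- sense(): the state, without advancing time (a new reading comes with each control period).
- capture(name): name is "scene" or "top"; returns a dict with "color" (480x640x3 uint8, red, green, blue), "depth" (480x640 float32, m along the optical axis (not along the pixel's ray), 0 where there is no reading), "fx", "fy", "cx", "cy" (pixels), "k1" (the pictures are not rectified: a ray, as slopes to the right and down, at radius r is drawn at 1 + k1 r^2 times it, then the intrinsics apply), "position" and "attitude" of the camera in the world. Camera axes: x right, y down, z forward; pixel columns grow to the right and rows downward; lengths in m; the calibration is good to about 2 mm. A picture is of the moment at which its call begins.
- finish_job(): hands the job in, once; it reports no verdict.
The state is a dict: "time_s": time; "joints": joint angles; "qd": joint speeds; "joint_torque": joint torques, N m; "position": TCP position; "orientation": TCP orientation; "ft_force": force on the tool from outside, world axes, zero at the start; "torque": the same for the moment, N m; "gripper_width": finger opening in m.
Only numpy, scipy, OpenCV 4.12 (cv2) and the standard library are available. Lean on these libraries where they do the work, as an engineer would, in place of code of your own. Each camera call takes 0.05 s, during which the arm holds its last target.

## Task

Put the four pieces of the finds-table kit (hand lens, banded photo scale, wooden scraper, black canister) back into the foam-lined plywood tray, each fully home on the floor of the cut-out that was made for it: flat things lying flat, the canister upright. Leave the mug and the jar beyond the tray where they are.

Things in the scene. Friction and masses are not known exactly. Their poses are not given: they have to be found in the camera images.
- lens: Hand lens lying flat: black ring 60 mm across, 10 mm thick, on a straight round handle 12 mm thick; 146 mm long. Origin: middle of its length, on the surface under it; +y runs along the handle to the ring. Handle from y = -73 to +11 mm, its axis 6 mm up; ring centred at y = +41 mm; it balances at about y = +22 mm. Pinch the handle across (along x) at y = -25 to 0 mm. 60 g.
- scale: Photo scale: flat bar with black and white bands, 20 mm wide (x), 105 mm long (y), 8 mm thick, lying face up. Origin: centre of its underside. Either end may go to either end of its slot. Pinch across its width at the middle. 40 g.
- scraper: Wooden scraper: plain flat stick of pale wood, 16 mm wide (x), 162 mm long (y), 9 mm thick, lying flat. Origin: centre of its underside. Either end may go to either end of its slot. Pinch across its width at the middle. 20 g.
- can: Black sample canister with a grey lid, standing upright: 51 mm tall, body 31 mm across, lid (the top 7 mm) 34 mm across. Origin: centre of its underside, z along its axis. 30 g.
- foam_lens: Foam strip with a hand-lens cut-out: round part 70 mm across centred at y = +41 mm, leg 24 mm wide with a round end at y = -78 mm. The lens's origin and axes belong over the strip's. Finger gap 44 mm wide (y = -42 to +2 mm), 2 mm shallower than the cut-out, across the strip's whole width. Origin: centre of the strip's underside; +y along the strip, z up. Block, floor and tray as for foam_can.
- foam_scale: Foam strip with the SHORTER straight slot, 30 mm wide, 115 mm long, nearly square corners, centred on the strip. Finger gap 44 mm wide (y = -22 to +22 mm), 2 mm shallower than the slot, across the strip's whole width at its middle. Origin: centre of the strip's underside; y along the strip and slot. Block, floor and tray as for foam_can.
- foam_scraper: Foam strip with the LONGER straight slot, 26 mm wide, 173 mm long, round ends, centred on the strip. Finger gap 44 mm wide (y = -22 to +22 mm), 2 mm shallower than the slot, across the strip's whole width at its middle. Origin: centre of the strip's underside; y along the strip and slot. Block, floor and tray as for foam_can.
- foam_can: Foam strip with one round hole 42 mm across at its centre. All four strips: dark foam 75 (x) x 196 (y) x 26 mm, pale cut-out floor 8 mm above the underside, walls upright with a 4 mm bevel at the mouth. Origin: centre of the underside, 6 mm over the worktop. They lie side by side, 76 mm apart, in any order, in a plywood tray (rim 4 mm above the foam); all fixed.
- mug: White mug with coloured spots, 88 mm across and 88 mm tall with a handle, standing beyond the tray: a bystander. Origin on its underside.
- jar: Clear plastic jar with a red screw lid, 65 mm across and 99 mm tall, standing beyond the tray: a bystander. Origin: centre of its underside.
Mind the look-alikes: they are no part of the job. Leave any pink or red look-alike of the scale alone.

How it is judged:
By the outcome, as a careful person would: the job done as asked, in the order asked, and still so for the second after the job is handed in, with the robot touching nothing.
It also fails if it takes over 88 s, if anything falls off the work surface, if the arm or the gripper's body presses on something with over 40 N, if the wrist force passes 120 N, or if a joint passes its speed limit or range.

## Working session

There is one attempt and no reset: what is moved stays moved. The work goes in short steps, Python scripts to look and compute and a shell command to move; the robot and the scene stay as the last step left them, time stands still between calls to the robot, and variables do not carry over. Pictures are saved under pics/ and viewed, and the job is handed in when it is done.

```bash
mkdir -p pics
cat > h.py <<'E'
from workcell import *
import numpy as np, cv2
from scipy.spatial.transform import Rotation as R
def save(n,im): cv2.imwrite('pics/'+n+'.png',im[:,:,::-1])
def rot(q): return R.from_quat([q[1],q[2],q[3],q[0]]).as_matrix()
def camR(c):
    a=np.array(c['attitude'],float)
    return a if a.shape==(3,3) else rot(a)
def rays(c,uv):
    uv=np.array(uv,float).reshape(-1,2)
    d=(uv-[c['cx'],c['cy']])/[c['fx'],c['fy']]
    s=d.copy()
    for _ in range(20): s=d/(1+c['k1']*(s**2).sum(1,keepdims=True))
    return np.c_[s,np.ones(len(s))]
def onz(c,uv,z):
    r=rays(c,uv)@camR(c).T; p=np.array(c['position'],float)
    return p+r*((z-p[2])/r[:,2])[:,None]
def bydepth(c,uv):
    uv=np.array(uv).reshape(-1,2); r=rays(c,uv)
    d=c['depth'][uv[:,1].astype(int),uv[:,0].astype(int)]
    return np.array(c['position'])+(r*d[:,None])@camR(c).T
E
python3 - <<'E'
from h import *
s=sense(); print(s)
for n in('scene','top'):
    c=capture(n); save(n+'0',c['color']); np.savez(n+'0.npz',**c)
    print(n,{k:v for k,v in c.items() if k not in('color','depth')})
E
```

```text
{'time_s': 0.0, 'joints': array([-9.23886126e-01,  3.59402269e-01,  1.10738375e-02, -3.43063383e-04,
       -1.22410211e+00, -2.88084183e-01]), 'qd': array([-8.85476177e-04, -1.66960025e-04, -2.99774237e-06,  2.30566838e-04,
        1.12049895e-04, -3.34914651e-04]), 'joint_torque': array([ 1.84574943e-03, -5.83317804e+01,  2.93410116e+01,  6.93677902e+00,
       -6.15982484e-03, -5.54526920e-06]), 'position': array([ 0.23685511, -0.63160637,  0.2493615 ]), 'orientation': array([-2.24259883e-04, -1.78394494e-01,  9.83958694e-01,  8.02112229e-04]), 'ft_force': array([-0.64940219,  0.44114994,  0.29304559]), 'torque': array([ 0.05361297,  0.00732721, -0.05537242]), 'gripper_width': 0.08584595212367949}
scene {'fx': 583.941423823065, 'fy': 583.941423823065, 'cx': 323.58330268590623, 'cy': 233.56141557392357, 'k1': -0.10052692883093661, 'position': array([-0.58817452,  0.49480372,  0.65421628]), 'attitude': array([ 0.28017381, -0.4565164 ,  0.71300191, -0.45246402])}
top {'fx': 523.9253690787375, 'fy': 523.9253690787375, 'cx': 326.43814448490724, 'cy': 239.60271885729148, 'k1': 0.04512323508294937, 'position': array([ 0.50362961, -0.05151435,  1.12998239]), 'attitude': array([ 0.00573859, -0.69841828,  0.71503189, -0.0301391 ])}
```

View pics/scene0.png

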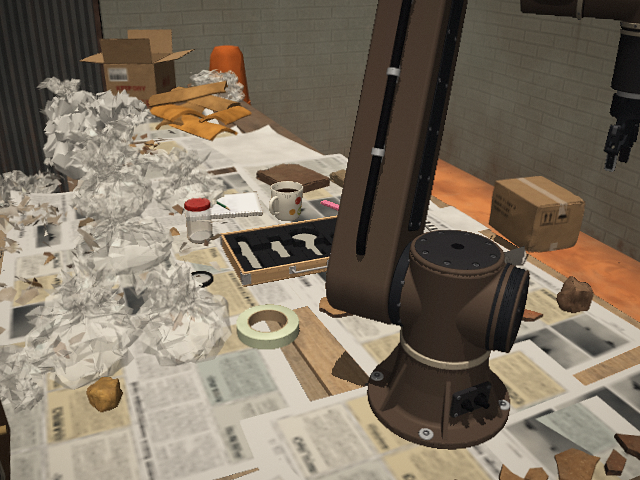

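View pics/top0.png

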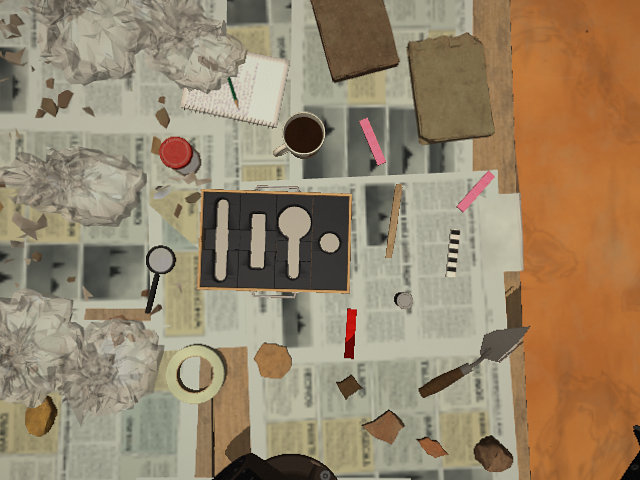

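The top view shows these candidates:
- **Scale:** the banded black and white bar at (453,253). Its look-alikes are the pink bars at (372,141) and (476,190) and the red one at (350,333), which I'll leave.
- **Scraper:** the pale stick at (395,220). The pencil at (234,92) and the trowel are not it.
- **Can:** (404,299). The tape roll at (196,373) and the jar lid at (176,152) are not it.
- **Lens:** ring at (161,260), handle end at (150,312).
- **Slots, left to right:** scraper x≈222, scale x≈258, lens x≈294, can x≈330.

Run:
```python
from h import *
c=dict(np.load('top0.npz')); im=c['color']
crops=[im[170:330,370:500],im[225:330,120:200],im[180:300,190:360]]
out=[cv2.resize(x,None,fx=3,fy=3,interpolation=cv2.INTER_CUBIC) for x in crops]
save('cropR',out[0]);save('cropL',out[1]);save('cropT',out[2])
hsv=cv2.cvtColor(im,cv2.COLOR_RGB2HSV)
def show(n,uv): print(n,np.round(bydepth(c,uv),4).tolist())
# heights grid
dep=c['depth']
vv,uu=np.mgrid[0:480,0:640]
P=bydepth(c,np.c_[uu.ravel(),vv.ravel()]).reshape(480,640,3)
np.save('P.npy',P)
Z=P[...,2]
hm=np.clip(Z*1000,0,150)/150*255
save('hmap',cv2.applyColorMap(hm.astype(np.uint8),cv2.COLORMAP_JET)[:,:,::-1])
for n,uv in dict(scr=(395,220),scale=(453,253),can=(404,299),lens=(161,260),hand=(151,305),slot=(222,240),slot2=(258,240),slot3=(294,225),hole=(330,243),foam=(240,200),foam2=(310,280),table=(420,250),table2=(180,270)).items(): show(n,[uv])
```

```text
scr [[0.5993, -0.2402, 0.0066]]
scale [[0.5252, -0.3638, 0.0054]]
can [[0.4322, -0.2457, 0.0534]]
lens [[0.525, 0.2596, 0.0063]]
hand [[0.4313, 0.2803, 0.0079]]
slot [[0.5642, 0.1308, 0.0114]]
slot2 [[0.5622, 0.0544, 0.016]]
slot3 [[0.5927, -0.0223, 0.0134]]
hole [[0.5524, -0.0981, 0.0159]]
foam [[0.6465, 0.0893, 0.0284]]
foam2 [[0.4753, -0.0537, 0.0337]]
table [[0.5334, -0.2934, 0.001]]
table2 [[0.5029, 0.2234, -0.0062]]
```

View pics/cropR.png

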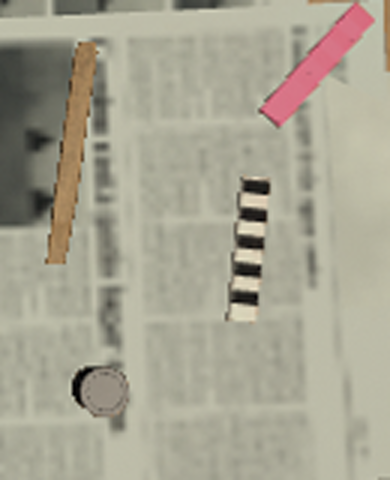

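View pics/cropL.png

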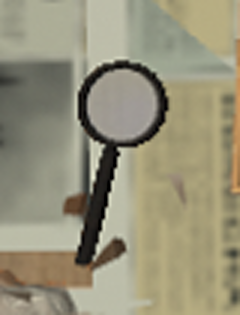

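View pics/cropT.png

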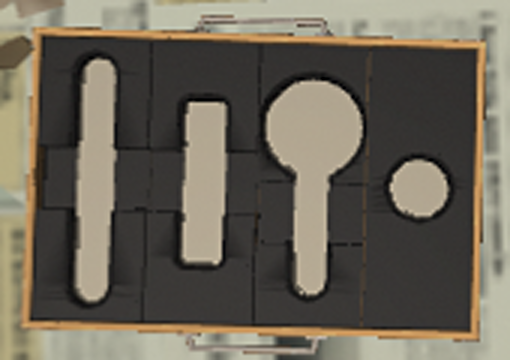

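View pics/hmap.png

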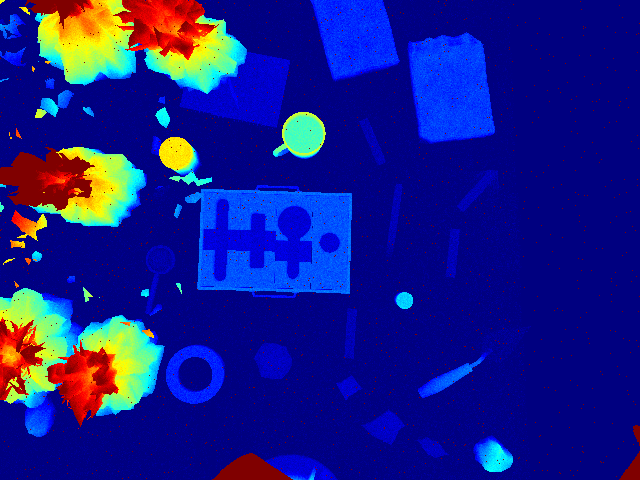

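```bash
cat > meas.py <<'E'
from h import *
def biggest(m,box):
    k=np.zeros_like(m,np.uint8); x0,y0,x1,y1=box; k[y0:y1,x0:x1]=m[y0:y1,x0:x1]
    n,l,st,_=cv2.connectedComponentsWithStats(k.astype(np.uint8),connectivity=8)
    i=1+np.argmax(st[1:,4]); return l==i
def rect(c,m,z):
    v,u=np.nonzero(m)
    p=onz(c,np.c_[u,v],z)[:,:2].astype(np.float32)
    (cx,cy),(w,h),a=cv2.minAreaRect((p*1000).astype(np.float32))
    pts=cv2.boxPoints(((cx,cy),(w,h),a))
    e=[pts[1]-pts[0],pts[2]-pts[1]]; e=max(e,key=np.linalg.norm)
    th=np.degrees(np.arctan2(e[1],e[0])); th=(th+90)%180-90
    # pca
    q=p*1000-p.mean(0)*1000; w_,V=np.linalg.eigh(np.cov(q.T.astype(float))); d=V[:,1]
    return dict(c=np.round([cx,cy],1).tolist(),mean=np.round(p.mean(0)*1000,1).tolist(),size=np.round(sorted([w,h]),1).tolist(),axis=round(float(th),1),pca=round(float((np.degrees(np.arctan2(d[1],d[0]))+90)%180-90),1),n=len(u))
E
python3 - <<'E'
from meas import *
c=dict(np.load('top0.npz')); im=c['color'].astype(int); hsv=cv2.cvtColor(c['color'],cv2.COLOR_RGB2HSV)
H,S,V=[hsv[...,i].astype(int) for i in range(3)]; P=np.load('P.npy'); Z=P[...,2]
m=biggest((S>85)&(H<25)&(V>60),(380,175,410,262)); print('scraper',rect(c,m,.009))
# scale: close dark|bright via depth height plus color
m=np.abs(im-np.array([0,0,0])).sum(2); dark=biggest((m<150).astype(np.uint8),(440,225,465,280))
k=np.zeros((480,640),np.uint8); k[225:282,440:466]=(Z[225:282,440:466]>.004); k=cv2.morphologyEx(k,cv2.MORPH_OPEN,np.ones((2,2)));print('scale',rect(c,biggest(k,(440,225,466,282)),.008))
d=(m<180); d[:, :440]=0; d[:,466:]=0; d[:228]=0; d[280:]=0; print('scaledark',rect(c,d,.008))
k=(Z>.03); print('can',rect(c,biggest(k,(385,280,425,320)),.051))
dk=biggest(m<150,(140,235,180,318)); print('lens',rect(c,dk,.008))
v,u=np.nonzero(dk); r=dk.copy(); r[276:]=0; print('ring',rect(c,r,.008)); h=dk.copy(); h[:280]=0; print('handle',rect(c,h,.010))
# tray
wood=biggest((S>90)&(H>5)&(H<25)&(V>120),(190,180,360,300)); print('tray z36',rect(c,wood,.036))
fl=(V>130)
for n,b in dict(scr=(210,192,234,288),scale=(246,205,270,275),lens=(276,200,314,285),can=(317,230,343,256)).items():
    print(n,rect(c,biggest(fl,b),.014))
b=biggest(fl,(276,200,314,285)); t=b.copy(); t[236:]=0; print('lens round',rect(c,t,.014)); t=b.copy(); t[:245]=0; print('leg',rect(c,t,.014))
E
```

```text
scraper {'c': [598.2, -236.4], 'mean': [599.0999755859375, -236.5], 'size': [16.8, 161.4], 'axis': -9.8, 'pca': -9.9, 'n': 563}
scale {'c': [524.0, -363.8], 'mean': [523.5999755859375, -363.79998779296875], 'size': [20.6, 104.4], 'axis': -7.9, 'pca': -7.9, 'n': 443}
scaledark {'c': [531.1, -363.5], 'mean': [531.9000244140625, -364.0], 'size': [17.7, 87.9], 'axis': -8.3, 'pca': -8.1, 'n': 143}
can {'c': [430.0, -246.1], 'mean': [429.8999938964844, -246.39999389648438], 'size': [32.8, 33.1], 'axis': 88.1, 'pca': 59.5, 'n': 233}
lens {'c': [485.5, 261.1], 'mean': [486.5, 270.8999938964844], 'size': [60.2, 138.3], 'axis': -1.3, 'pca': -13.6, 'n': 397}
ring {'c': [525.6, 260.6], 'mean': [524.5, 262.1000061035156], 'size': [59.8, 60.0], 'axis': -46.4, 'pca': -89.4, 'n': 183}
handle {'c': [450.3, 278.8], 'mean': [450.20001220703125, 278.8999938964844], 'size': [11.5, 70.5], 'axis': -14.1, 'pca': -14.2, 'n': 192}
tray z36 {'c': [559.1, 17.8], 'mean': [557.5, 19.899999618530273], 'size': [210.0, 315.7], 'axis': 87.0, 'pca': 88.7, 'n': 1287}
scr {'c': [565.4, 130.7], 'mean': [564.7999877929688, 131.0], 'size': [25.3, 167.5], 'axis': -2.0, 'pca': -2.8, 'n': 826}
scale {'c': [561.4, 55.7], 'mean': [561.7999877929688, 55.20000076293945], 'size': [27.5, 112.7], 'axis': -1.1, 'pca': -2.6, 'n': 693}
lens {'c': [556.6, -22.7], 'mean': [573.7000122070312, -21.799999237060547], 'size': [66.0, 149.2], 'axis': -1.2, 'pca': -2.7, 'n': 1199}
can {'c': [554.6, -96.1], 'mean': [554.0999755859375, -96.69999694824219], 'size': [38.4, 38.5], 'axis': -1.4, 'pca': 51.0, 'n': 278}
lens round {'c': [601.2, -23.6], 'mean': [599.9000244140625, -23.100000381469727], 'size': [59.9, 66.0], 'axis': 88.7, 'pca': 84.2, 'n': 761}
leg {'c': [516.0, -18.6], 'mean': [518.0999755859375, -18.899999618530273], 'size': [21.2, 68.0], 'axis': -1.2, 'pca': -0.2, 'n': 336}
```

```bash
cat > go.py <<'E'
from h import *
import sys
def go(x,y,z,jaw):
    s=sense(); Rt=rot(s['orientation']); d=Rt.T@(np.array([x,y,z])/1000-s['position'])
    cur=np.degrees(np.arctan2(Rt[1,1],Rt[0,1])); t=-((jaw-cur+90)%180-90)
    print('shift',np.round(d,4),'twist',round(t,2),'rows>=',round(max(np.linalg.norm(d)/.05,abs(t)/8.59),1),'tilt',np.round(Rt[2],3),'t',s['time_s'],'F',np.round(s['ft_force'],1),'w',round(s['gripper_width'],4),'pos',np.round(s['position'],4))
go(*map(float,sys.argv[1:]))
E
python3 go.py 524 -363.8 120 82
python3 - <<'E'
from h import *
Z=np.load('P.npy')[...,2]; print((Z[284:314,138:170:1]*1000).round().astype(int))
E
```

```text
shift [-0.3629  0.1498  0.1296] twist 28.55 rows>= 8.3 tilt [ 0.     0.001 -1.   ] t 0.1 F [-0.   0.3  0.1] w 0.0852 pos [ 0.2369 -0.6317  0.2495]
[[  -2   -2   -1    0   -1    1    0   -3    1   -2    0   -6   -1   -1
     9   12   12   11   11    5   -3    0   -1   -2    0    1    3    2
     3   -2    1    2]
 [   2    2    2   -1    1    2   -1   -1    0    0   -1    4   -3   10
    11   13   13   11    9   -1    0   -1    0    1    1    2    1    0
    -1    0   -4   -1]
 [   3    0   -2    2   -2    2   -2   -1   -1   -3    1    0   -1    8
    10   10   10   13    6   -2    1   -6   -1   -1    1    0    1    5
    -1   -4   -3   -1]
 [  -4 1130    0   -1   -4   -1    3    1   -1    5   -1   -1   -3    9
    12    8   14    8    1    1   -5   -4   -4    4    0    0   -4    1
     2    1    1    1]
 [   3    4    1    2    0    1   -2    3   -2   -4    0   -1   -2    9
    12   12   10   10   10    1    0    0   -2    2    2   -2    4    1
    -5    1   -1   -1]
 [  -2   -1   -2    0    1    4   -4   44   52   49   47    1    7    9
    14   10    6    6    0    2    0    2    1
[... 3357 characters left out ...]
 -2    0
    -2    0   -2   -5]
 [  -4   -3   -2   -3   -1   -2   -1    1   10   10   11   11    9    3
    -1   16   25   19   27   24   28   -3   -3 1130    2    4   -1   -3
     3   -2   -2    2]
 [   0   -1    1   -1   -5    2    0   10    9    6   13    9    6   -1
    18   18   23   22   25    2    0   -4   -3    1    0    0   -2    0
    -4    1   -1    0]
 [  -1    2   -4   -1    2   -1    2    8    7   15   10   10    9   16
    17   21   23   23   24   -1    2    4    1   -1    0   -4    0   -2
     1   -4   -5    0]
 [   0    1    2    1    0    1    0    0   12   11   10    9   16   22
    16   22   26    0    0    2    0   -4    0    0   -3    0   -1    0
     1   -4   -1   -2]]
```

```bash
python3 -m handwheel '[[-0.363,0.150,0.130,28.5,140],[-0.363,0.150,0.130,28.5,140],[-0.363,0.150,0.130,28.5,140],[-0.363,0.150,0.130,28.5,140],[-0.363,0.150,0.130,28.5,140],[-0.363,0.150,0.130,28.5,140],[-0.363,0.150,0.130,28.5,140],[-0.363,0.150,0.130,28.5,140],[-0.363,0.150,0.130,28.5,140],[-0.363,0.150,0.130,28.5,140],[-0.363,0.150,0.130,28.5,140]]' 50; python3 go.py 524 -363.8 30 82
python3 - <<'E'
from h import *
c=capture('top'); save('top1',c['color']); c=capture('scene'); save('scene1',c['color'])
E
```

```text
time_s: 1.2
position: [0.524, -0.364, 0.12]
orientation: [-0.001, 0.069, 0.998, 0.0]
ft_force: [0.3, -0.8, -0.4]
gripper_width: 0.0385
shift [-0.0001  0.0002  0.09  ] twist 0.1 rows>= 1.8 tilt [ 0.001  0.    -1.   ] t 1.2 F [ 0.3 -0.8 -0.4] w 0.0385 pos [ 0.524 -0.364  0.12 ]
```

View pics/top1.png

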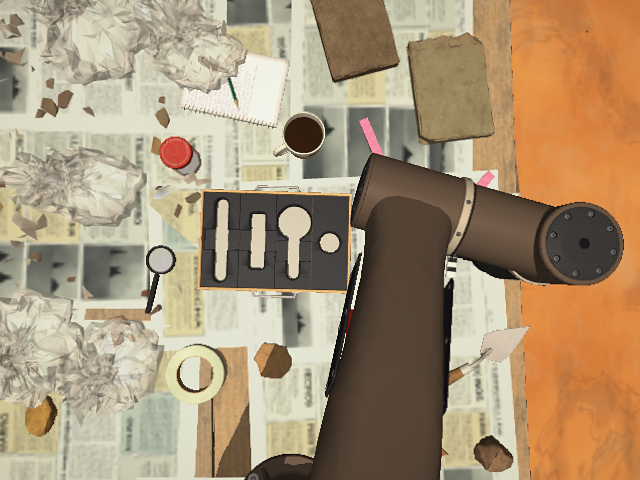

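The arm covers the work from above, with its forearm across (415,210) and its wrist at (585,243). The tray and lens are undisturbed, and the measured pose matches the target. I'll go down in stages and watch the force.

```bash
python3 -m handwheel '[[0,0,0.045,0,140],[0,0,0.08,0,140],[0,0,0.086,0,140],[0,0,0.090,0,140],[0,0,0.090,0,140]]' ; python3 -m handwheel '[[0,0,0.004,0,140],[0,0,0.007,0,140],[0,0,0.0075,0,140],[0,0,0.0075,0,140]]'; python3 -m handwheel '[[0,0,0,0,255],[0,0,0,0,255],[0,0,0,0,255],[0,0,0,0,255],[0,0,0,0,255],[0,0,0,0,255]]' 50
```

```text
time_s: 1.8
position: [0.5247, -0.365, 0.0316]
orientation: [0.001, 0.07, 0.998, -0.0]
ft_force: [0.0, -0.5, 0.4]
gripper_width: 0.0389
time_s: 2.2
position: [0.5244, -0.3641, 0.0232]
orientation: [0.0, 0.069, 0.998, -0.0]
ft_force: [-0.0, -0.1, 0.4]
gripper_width: 0.0385
time_s: 2.8
position: [0.5245, -0.3641, 0.0233]
orientation: [0.0, 0.069, 0.998, -0.0]
ft_force: [0.2, 0.9, 5.4]
gripper_width: 0.0178
```

```bash
python3 -m handwheel '[[0,0,-0.02,0,255],[0,0,-0.06,0,255],[0,0,-0.10,0,255],[0,0,-0.13,0,255],[0,0,-0.13,0,255],[0,0,-0.13,0,255]]' 50; python3 go.py 561.2 55.6 150 87.2;  python3 - <<'E'
from h import *
c=capture('scene'); save('scene2',c['color'])
c=capture('top'); save('top2',cv2.resize(c['color'][200:300,400:560],None,fx=4,fy=4))
E
```

```text
time_s: 3.4
position: [0.5243, -0.364, 0.1533]
orientation: [0.001, 0.069, 0.998, 0.0]
ft_force: [-0.2, 0.3, -1.6]
gripper_width: 0.0177
shift [0.0216 0.4207 0.0033] twist -5.16 rows>= 8.4 tilt [-0.001  0.    -1.   ] t 3.4 F [-0.2  0.3 -1.6] w 0.0177 pos [ 0.5243 -0.364   0.1533]
```

View pics/scene2.png

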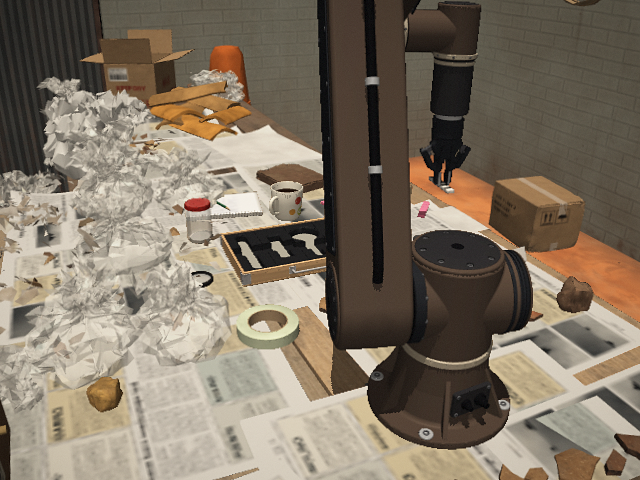

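View pics/top2.png

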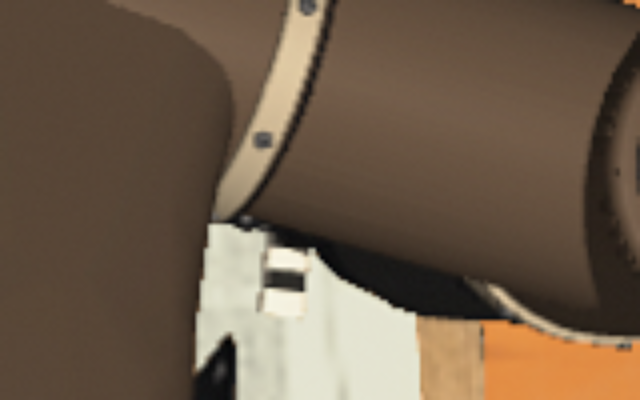

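The scene view shows the banded scale hanging in the jaws at (447,188), and the top view shows one end of it at (285,280) in the crop. It is held, so I'll carry it to the scale slot.

```bash
python3 -m handwheel '[[0.022,0.421,0,-5.2,255],[0.022,0.421,0,-5.2,255],[0.022,0.421,0,-5.2,255],[0.022,0.421,0,-5.2,255],[0.022,0.421,0,-5.2,255],[0.022,0.421,0,-5.2,255],[0.022,0.421,0,-5.2,255],[0.022,0.421,0,-5.2,255],[0.022,0.421,0,-5.2,255],[0.022,0.421,0,-5.2,255],[0.022,0.421,0,-5.2,255],[0.022,0.421,0,-5.2,255]]' 50; python3 go.py 561.2 55.6 60 87.2;  python3 - <<'E'
from h import *
c=capture('scene'); save('scene3',cv2.resize(c['color'][150:300,180:400],None,fx=3,fy=3))
c=capture('top'); save('top3',c['color'])
E
```

```text
time_s: 4.7
position: [0.56, 0.0551, 0.1519]
orientation: [-0.001, 0.024, 1.0, -0.0]
ft_force: [-0.6, -0.5, -0.2]
gripper_width: 0.0183
shift [-0.0013  0.0006  0.0919] twist 0.03 rows>= 1.8 tilt [ 0.002 -0.001 -1.   ] t 4.7 F [-0.6 -0.5 -0.2] w 0.0183 pos [0.56   0.0551 0.1519]
```

View pics/scene3.png

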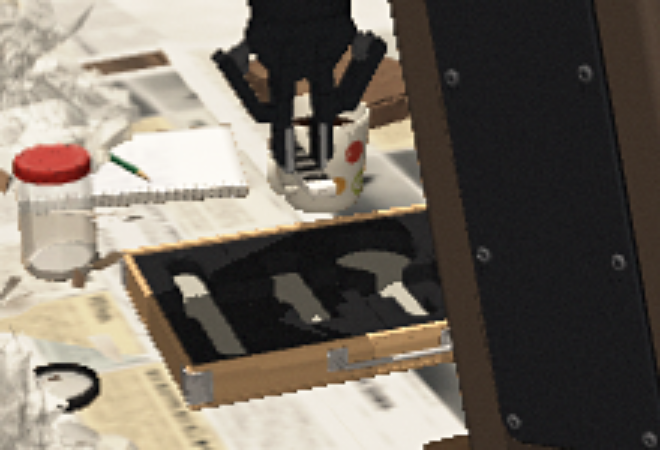

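View pics/top3.png

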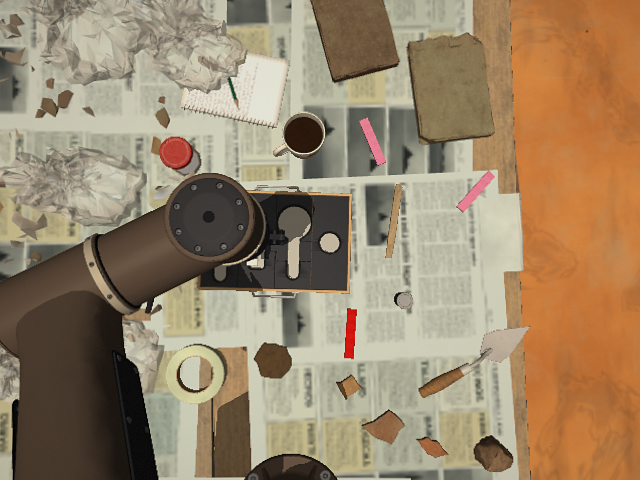

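The scale sits level between the pads, at (305,180) in the scene crop, and is above the second slot. Going down now.

```bash
python3 -m handwheel '[[-0.001,0.0005,0.045,0,255],[-0.001,0.0005,0.085,0,255],[-0.001,0.0005,0.092,0,255],[-0.001,0.0005,0.092,0,255],[-0.001,0.0005,0.092,0,255]]' 50; python3 go.py 561.2 55.6 38 87.2
```

```text
time_s: 5.3
position: [0.5628, 0.0563, 0.0624]
orientation: [0.001, 0.024, 1.0, 0.0]
ft_force: [0.6, 0.9, -0.1]
gripper_width: 0.0178
shift [ 0.0016 -0.0008  0.0244] twist 0.05 rows>= 0.5 tilt [-0.002  0.    -1.   ] t 5.3 F [ 0.6  0.9 -0.1] w 0.0178 pos [0.5628 0.0563 0.0624]
```

```bash
python3 -m handwheel '[[0,0,0.01,0,255],[0,0,0.017,0,255],[0,0,0.023,0,255],[0,0,0.023,0,255],[0,0,0.023,0,255]]' 50; python3 go.py 561.2 55.6 38 87.2
```

```text
time_s: 5.8
position: [0.5615, 0.0564, 0.0377]
orientation: [-0.0, 0.024, 1.0, -0.0]
ft_force: [-1.3, 0.4, -0.7]
gripper_width: 0.0178
shift [ 0.0003 -0.0008 -0.0003] twist 0.06 rows>= 0.0 tilt [ 0. -0. -1.] t 5.8 F [-1.3  0.4 -0.7] w 0.0178 pos [0.5615 0.0564 0.0377]
```

No contact force, and the pose is right. Releasing to a part opening, then rising and moving to the scraper.

```bash
python3 -m handwheel '[[0,0,0,0,160],[0,0,0,0,160],[0,0,0,0,160],[0,0,0,0,160],[0,0,-0.04,0,160],[0,0,-0.08,0,160],[0,0,-0.11,0,160],[0,0,-0.11,0,160]]' 50; python3 go.py 598.2 -236.4 120 80.2
```

```text
time_s: 6.6
position: [0.5642, 0.0572, 0.1526]
orientation: [0.004, 0.024, 1.0, 0.001]
ft_force: [-1.1, 0.4, -0.1]
gripper_width: 0.0318
shift [-0.0476 -0.2917  0.0322] twist 7.1 rows>= 5.9 tilt [-0.008  0.003 -1.   ] t 6.6 F [-1.1  0.4 -0.1] w 0.0318 pos [0.5642 0.0572 0.1526]
```

```bash
python3 -m handwheel '[[-0.048,-0.292,0.03,7.1,160],[-0.048,-0.292,0.03,7.1,160],[-0.048,-0.292,0.03,7.1,160],[-0.048,-0.292,0.03,7.1,160],[-0.048,-0.292,0.03,7.1,160],[-0.048,-0.292,0.03,7.1,160],[-0.048,-0.292,0.03,7.1,160],[-0.048,-0.292,0.03,7.1,160],[-0.048,-0.292,0.03,7.1,160],[-0.048,-0.292,0.03,7.1,160]]' 50; python3 go.py 598.2 -236.4 23.5 80.2;python3 - <<'E'
from h import *
c=capture('top'); save('top4',c['color'])
save('top4c',cv2.resize(c['color'][180:300,190:360],None,fx=4,fy=4,interpolation=cv2.INTER_CUBIC))
E
```

```text
time_s: 7.6
position: [0.5957, -0.2364, 0.118]
orientation: [0.0, 0.085, 0.996, 0.0]
ft_force: [0.9, 0.8, -0.2]
gripper_width: 0.0315
shift [-0.0024  0.0004  0.0945] twist 0.05 rows>= 1.9 tilt [-0.  0. -1.] t 7.6 F [ 0.9  0.8 -0.2] w 0.0315 pos [ 0.5957 -0.2364  0.118 ]
```

View pics/top4c.png

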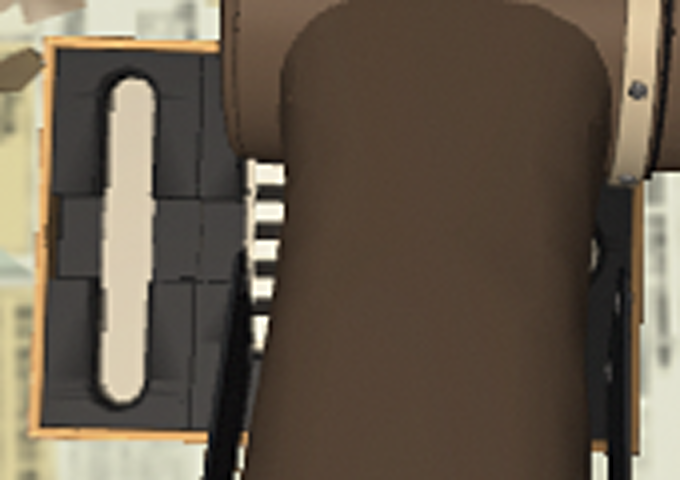

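The scale's bands show in its slot, at (262,255) in the crop; I'll check it properly later. Going down on the scraper.

```bash
python3 -m handwheel '[[-0.002,0,0.045,0,160],[-0.002,0,0.08,0,160],[-0.002,0,0.092,0,160],[-0.002,0,0.0945,0,160],[-0.002,0,0.0945,0,160],[-0.002,0,0.0945,0,160]]' 50; python3 go.py 598.2 -236.4 23 80.2;python3 -m handwheel '[[0,0,0,0,255],[0,0,0,0,255],[0,0,0,0,255],[0,0,0,0,255],[0,0,0,0,255]]' 50; python3 go.py 598.2 -236.4 23 80.2
```

```text
time_s: 8.25
position: [0.5989, -0.2379, 0.0252]
orientation: [0.001, 0.085, 0.996, -0.0]
ft_force: [0.3, -0.3, 0.1]
gripper_width: 0.0317
shift [0.001  0.0014 0.0022] twist -0.0 rows>= 0.1 tilt [-0.003 -0.    -1.   ] t 8.25 F [ 0.3 -0.3  0.1] w 0.0317 pos [ 0.5989 -0.2379  0.0252]
time_s: 8.75
position: [0.5986, -0.2381, 0.0252]
orientation: [0.001, 0.086, 0.996, -0.0]
ft_force: [-0.7, 1.2, 4.8]
gripper_width: 0.0131
shift [0.0007 0.0016 0.0022] twist -0.02 rows>= 0.1 tilt [-0.003  0.    -1.   ] t 8.75 F [-0.7  1.2  4.8] w 0.0131 pos [ 0.5986 -0.2381  0.0252]
```

```bash
python3 -m handwheel '[[0,0,-0.02,0,255],[0,0,-0.06,0,255],[0,0,-0.10,0,255],[0,0,-0.13,0,255],[0,0,-0.13,0,255],[0,0,-0.13,0,255]]' 50; python3 go.py 564.9 131.3 150 87.2
```

```text
time_s: 9.35
position: [0.5979, -0.2379, 0.1549]
orientation: [0.001, 0.086, 0.996, 0.0]
ft_force: [-0.4, -0.2, -1.1]
gripper_width: 0.0136
shift [0.0958 0.3581 0.0048] twist -7.06 rows>= 7.4 tilt [-0.003  0.001 -1.   ] t 9.35 F [-0.4 -0.2 -1.1] w 0.0136 pos [ 0.5979 -0.2379  0.1549]
```

```bash
python3 -m handwheel '[[0.096,0.358,0.005,-7.1,255],[0.096,0.358,0.005,-7.1,255],[0.096,0.358,0.005,-7.1,255],[0.096,0.358,0.005,-7.1,255],[0.096,0.358,0.005,-7.1,255],[0.096,0.358,0.005,-7.1,255],[0.096,0.358,0.005,-7.1,255],[0.096,0.358,0.005,-7.1,255],[0.096,0.358,0.005,-7.1,255],[0.096,0.358,0.005,-7.1,255],[0.096,0.358,0.005,-7.1,255],[0.096,0.358,0.005,-7.1,255]]' 50; python3 go.py 564.9 131.3 60 87.2;  python3 - <<'E'
from h import *
c=capture('scene'); save('scene5',cv2.resize(c['color'][100:300,150:400],None,fx=3,fy=3))
c=capture('top'); save('top5',c['color'])
E
```

```text
time_s: 10.55
position: [0.5641, 0.13, 0.148]
orientation: [-0.0, 0.025, 1.0, -0.0]
ft_force: [-0.7, 0.0, -0.6]
gripper_width: 0.0131
shift [-0.0008  0.0013  0.088 ] twist -0.03 rows>= 1.8 tilt [ 0.001 -0.    -1.   ] t 10.55 F [-0.7  0.  -0.6] w 0.0131 pos [0.5641 0.13   0.148 ]
```

View pics/scene5.png

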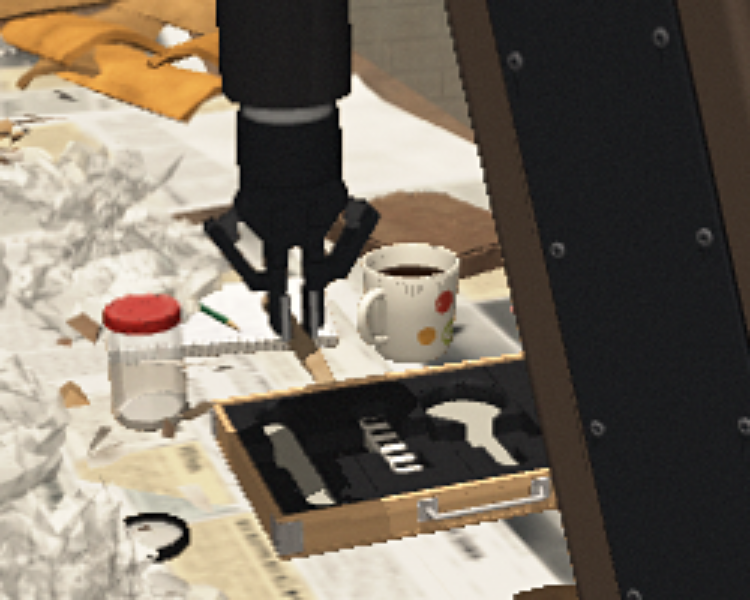

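View pics/top5.png

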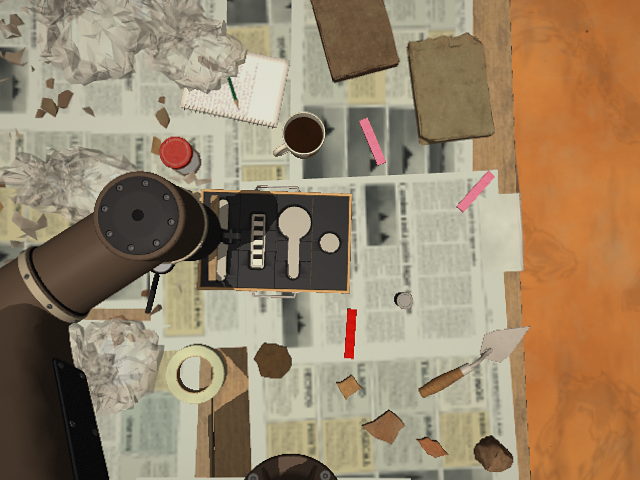

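The scraper is held level, at (310,350) in the scene crop, and the scale lies inside its slot in both views. Lowering the scraper.

```bash
python3 -m handwheel '[[-0.001,0.001,0.045,0,255],[-0.001,0.001,0.08,0,255],[-0.001,0.001,0.088,0,255],[-0.001,0.001,0.088,0,255],[-0.001,0.001,0.088,0,255]]' 50; python3 go.py 564.9 131.3 40 87.2
```

```text
time_s: 11.15
position: [0.5663, 0.1324, 0.0617]
orientation: [0.001, 0.024, 1.0, 0.0]
ft_force: [0.2, -0.7, 0.1]
gripper_width: 0.0131
shift [ 0.0014 -0.0011  0.0217] twist 0.07 rows>= 0.4 tilt [-0.002  0.001 -1.   ] t 11.15 F [ 0.2 -0.7  0.1] w 0.0131 pos [0.5663 0.1324 0.0617]
```

```bash
python3 -m handwheel '[[0.001,-0.0005,0.01,0,255],[0.001,-0.0005,0.016,0,255],[0.001,-0.0005,0.0215,0,255],[0.001,-0.0005,0.0215,0,255],[0.001,-0.0005,0.0215,0,255]]' 50; python3 go.py 564.9 131.3 40 87.2
```

```text
time_s: 11.65
position: [0.5643, 0.1318, 0.0391]
orientation: [0.0, 0.024, 1.0, 0.0]
ft_force: [-1.7, -0.7, 5.0]
gripper_width: 0.0133
shift [-0.0006 -0.0005 -0.0009] twist 0.08 rows>= 0.0 tilt [-0.  0. -1.] t 11.65 F [-1.7 -0.7  5. ] w 0.0133 pos [0.5643 0.1318 0.0391]
```

Light floor contact at 5 N, so I'll release, rise and go to the can.

```bash
python3 -m handwheel '[[0,0,0,0,165],[0,0,0,0,165],[0,0,0,0,165],[0,0,0,0,165],[0,0,-0.04,0,165],[0,0,-0.08,0,165],[0,0,-0.11,0,165],[0,0,-0.11,0,165],[0,0,-0.11,0,165]]' 50; python3 go.py 430 -246.1 130 87.2
```

```text
time_s: 12.55
position: [0.5643, 0.1319, 0.1494]
orientation: [0.001, 0.024, 1.0, 0.001]
ft_force: [0.2, 0.3, -1.3]
gripper_width: 0.0301
shift [ 0.116  -0.384   0.0188] twist 0.05 rows>= 8.0 tilt [-0.001  0.001 -1.   ] t 12.55 F [ 0.2  0.3 -1.3] w 0.0301 pos [0.5643 0.1319 0.1494]
```

```bash
python3 -m handwheel '[[0.116,-0.384,0.019,0,40],[0.116,-0.384,0.019,0,40],[0.116,-0.384,0.019,0,40],[0.116,-0.384,0.019,0,40],[0.116,-0.384,0.019,0,40],[0.116,-0.384,0.019,0,40],[0.116,-0.384,0.019,0,40],[0.116,-0.384,0.019,0,40],[0.116,-0.384,0.019,0,40],[0.116,-0.384,0.019,0,40],[0.116,-0.384,0.019,0,40],[0.116,-0.384,0.019,0,40]]' 40; python3 go.py 430 -246.1 47 87.2;  python3 - <<'E'
from h import *
c=capture('top'); save('top6',cv2.resize(c['color'][160:340,180:440],None,fx=3,fy=3,interpolation=cv2.INTER_CUBIC)); np.savez('top6.npz',**c)
E
```

```text
time_s: 13.75
position: [0.4303, -0.2453, 0.1294]
orientation: [-0.0, 0.023, 1.0, 0.0]
ft_force: [0.9, 1.1, -0.0]
gripper_width: 0.0724
shift [ 0.0002 -0.0009  0.0824] twist 0.15 rows>= 1.6 tilt [ 0.001  0.    -1.   ] t 13.75 F [ 0.9  1.1 -0. ] w 0.0724 pos [ 0.4303 -0.2453  0.1294]
```

View pics/top6.png

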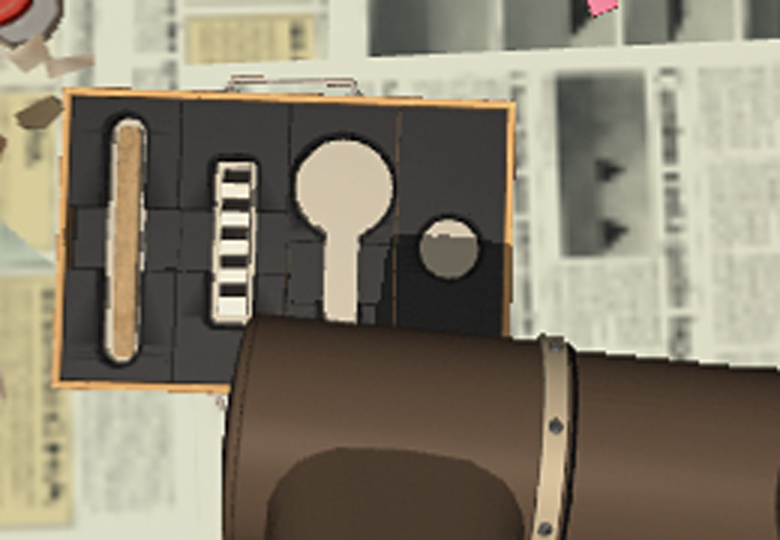

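The scraper at (125,240) and the scale at (236,242) both lie inside their slots with pale floor visible around them. Next, the can.

```bash
python3 -m handwheel '[[0,-0.001,0.045,0,40],[0,-0.001,0.07,0,40],[0,-0.001,0.082,0,40],[0,-0.001,0.082,0,40],[0,-0.001,0.082,0,40]]' 40; python3 -m handwheel '[[0,0,0,0,255],[0,0,0,0,255],[0,0,0,0,255],[0,0,0,0,255],[0,0,0,0,255],[0,0,0,0,255],[0,0,0,0,255]]' 40;  python3 -m handwheel '[[0,0,-0.02,0,255],[0,0,-0.06,0,255],[0,0,-0.09,0,255],[0,0,-0.1,0,255],[0,0,-0.1,0,255],[0,0,-0.1,0,255]]' 40; python3 go.py 553.8 -96.2 145 87.2
```

```text
time_s: 14.3
position: [0.4305, -0.2467, 0.0481]
orientation: [-0.0, 0.023, 1.0, -0.0]
ft_force: [0.1, 0.0, 0.5]
gripper_width: 0.072
time_s: 15.0
position: [0.4307, -0.2474, 0.0488]
orientation: [0.001, 0.024, 1.0, -0.0]
ft_force: [-0.5, 2.1, 6.4]
gripper_width: 0.0328
time_s: 15.6
position: [0.4293, -0.2471, 0.1472]
orientation: [-0.0, 0.024, 1.0, 0.0]
ft_force: [1.0, -0.3, -1.8]
gripper_width: 0.0325
shift [-0.117   0.1568  0.0022] twist 0.03 rows>= 3.9 tilt [ 0.  0. -1.] t 15.6 F [ 1.  -0.3 -1.8] w 0.0325 pos [ 0.4293 -0.2471  0.1472]
```

```bash
python3 -m handwheel '[[-0.117,0.157,0,0,255],[-0.117,0.157,0,0,255],[-0.117,0.157,0,0,255],[-0.117,0.157,0,0,255],[-0.117,0.157,0,0,255],[-0.117,0.157,0,0,255],[-0.117,0.157,0,0,255],[-0.117,0.157,0,0,255]]' 40; python3 go.py 553.8 -96.2 62 87.2;  python3 - <<'E'
from h import *
c=capture('top'); save('top7',cv2.resize(c['color'][160:340,180:440],None,fx=3,fy=3,interpolation=cv2.INTER_CUBIC))
c=capture('scene'); save('scene7',c['color'])
E
```

```text
time_s: 16.4
position: [0.5533, -0.0969, 0.1472]
orientation: [-0.001, 0.025, 1.0, -0.0]
ft_force: [0.1, 0.6, 0.3]
gripper_width: 0.0326
shift [-0.0006  0.0008  0.0852] twist -0.01 rows>= 1.7 tilt [ 0.001 -0.    -1.   ] t 16.4 F [0.1 0.6 0.3] w 0.0326 pos [ 0.5533 -0.0969  0.1472]
```

View pics/top7.png

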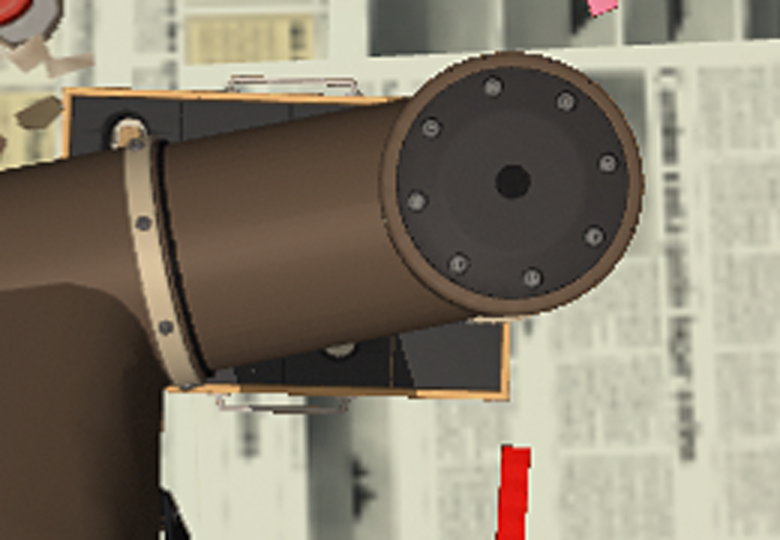

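View pics/scene7.png

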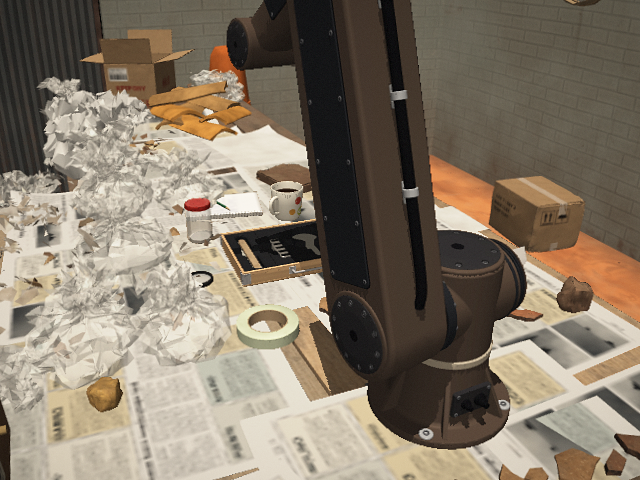

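The arm hides the can in both views. The measured pose is over the hole, so I'll lower it in stages and watch the force.

```bash
python3 -m handwheel '[[-0.0005,0.0005,0.03,0,255],[-0.0005,0.0005,0.055,0,255],[-0.0005,0.0005,0.06,0,255],[-0.0005,0.0005,0.06,0,255],[-0.0005,0.0005,0.06,0,255]]' 40; python3 go.py 553.8 -96.2 62.5 87.2
```

```text
time_s: 17.0
position: [0.5555, -0.0959, 0.089]
orientation: [0.001, 0.024, 1.0, -0.0]
ft_force: [0.2, -0.3, -0.6]
gripper_width: 0.0324
shift [ 0.0017 -0.0004  0.0265] twist 0.06 rows>= 0.5 tilt [-0.002 -0.    -1.   ] t 17.0 F [ 0.2 -0.3 -0.6] w 0.0324 pos [ 0.5555 -0.0959  0.089 ]
```

```bash
python3 -m handwheel '[[0.001,0,0.008,0,255],[0.001,0,0.016,0,255],[0.001,0,0.021,0,255],[0.001,0,0.0255,0,255],[0.001,0,0.0255,0,255],[0.001,0,0.0255,0,255]]' 40; python3 go.py 553.8 -96.2 62.5 87.2
```

```text
time_s: 17.6
position: [0.5543, -0.0955, 0.0629]
orientation: [0.0, 0.024, 1.0, -0.0]
ft_force: [-1.2, 0.3, 5.8]
gripper_width: 0.0324
shift [ 0.0005 -0.0007  0.0004] twist 0.09 rows>= 0.0 tilt [-0.001 -0.    -1.   ] t 17.6 F [-1.2  0.3  5.8] w 0.0324 pos [ 0.5543 -0.0955  0.0629]
```

```bash
python3 -m handwheel '[[0,0,0,0,110],[0,0,0,0,110],[0,0,0,0,110],[0,0,0,0,110],[0,0,-0.04,0,110],[0,0,-0.08,0,110],[0,0,-0.11,0,110],[0,0,-0.11,0,110]]' 50
python3 - <<'E'
from h import *
c=dict(np.load('top0.npz')); Z=np.load('P.npy')
print(onz(c,[[141,289],[148.5,288.5],[148.5,296.5],[141,297]],.05).round(4))
# handle centreline
im=c['color'].astype(int).sum(2); L=[]
for v in range(280,314):
    u=[x for x in range(144,164) if im[v,x]<150]
    if len(u)>2: L.append((np.mean(u),v))
p=onz(c,L,.008)*1000
k,b=np.polyfit(p[:,0],p[:,1],1); print(k,np.degrees(np.arctan(k)),[ (x,round(k*x+b,1)) for x in (460,470,480,486,490,525)], p[[0,-1]].round(1))
E
python3 go.py 486 271 150 75.8
```

```text
time_s: 18.4
position: [0.5564, -0.0955, 0.177]
orientation: [0.004, 0.024, 1.0, 0.0]
ft_force: [0.7, 0.6, 0.6]
gripper_width: 0.0486
[[0.4667 0.2875 0.05  ]
 [0.4673 0.2727 0.05  ]
 [0.4512 0.2727 0.05  ]
 [0.4506 0.2876 0.05  ]]
-0.20951995717840893 -11.833433865164984 [(460, np.float64(277.1)), (470, np.float64(275.0)), (480, np.float64(272.9)), (486, np.float64(271.6)), (490, np.float64(270.8)), (525, np.float64(263.4))] [[483.3 270.8   8. ]
 [417.  288.5   8. ]]
shift [0.0878 0.3628 0.0266] twist 11.5 rows>= 7.5 tilt [-0.008  0.001 -1.   ] t 18.4 F [0.7 0.6 0.6] w 0.0486 pos [ 0.5564 -0.0955  0.177 ]
```

```bash
python3 go.py 483.7 271 160 76.3
python3 - <<'E'
from h import *
P=np.load('P.npy'); m=P[...,2]<.5
for n,(u0,v0,u1,v1) in dict(bl=(0,290,165,420),l=(0,150,145,228),tl=(30,0,250,90)).items():
    z=np.where(m,P[...,2],0)[v0:v1,u0:u1]; print(n,z.max().round(3),np.percentile(z,95).round(3))
c=capture('top'); im=c['color']; np.savez('top8.npz',**c); save('top8',im)
E
```

```text
shift [0.09   0.3627 0.0165] twist 11.0 rows>= 7.5 tilt [-0.008  0.001 -1.   ] t 18.4 F [0.7 0.6 0.6] w 0.0486 pos [ 0.5564 -0.0955  0.177 ]
bl 0.163 0.146
l 0.188 0.173
tl 0.18 0.148
```

View pics/top8.png

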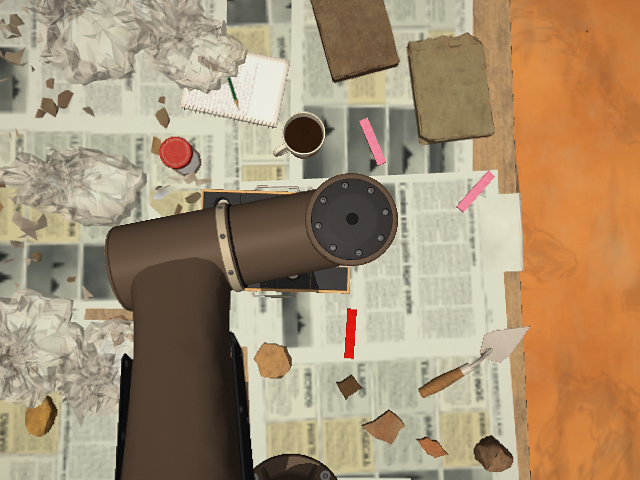

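The arm covers the tray and the table elsewhere looks undisturbed. A shard about 50 mm tall stands beside the lens handle at (145,292), so I'll pinch the handle in front of it, at y≈-2.

```bash
python3 -m handwheel '[[0.09,0.363,0.015,11,110],[0.09,0.363,0.015,11,110],[0.09,0.363,0.015,11,110],[0.09,0.363,0.015,11,110],[0.09,0.363,0.015,11,110],[0.09,0.363,0.015,11,110],[0.09,0.363,0.015,11,110],[0.09,0.363,0.015,11,110],[0.09,0.363,0.015,11,110],[0.09,0.363,0.015,11,110],[0.09,0.363,0.015,11,110]]' 60; python3 go.py 483.7 271 23 76.3
python3 - <<'E'
from h import *
c=capture('top'); im=c['color']; np.savez('top9.npz',**c); save('top9',cv2.resize(im[170:350,100:360],None,fx=3,fy=3,interpolation=cv2.INTER_CUBIC))
c=capture('scene'); save('scene9',cv2.resize(c['color'][130:330,150:400],None,fx=3,fy=3))
E
```

```text
time_s: 19.55
position: [0.481, 0.2703, 0.1565]
orientation: [-0.001, 0.12, 0.993, -0.001]
ft_force: [0.2, -0.6, 0.5]
gripper_width: 0.0486
shift [-0.0026  0.0015  0.1335] twist -0.07 rows>= 2.7 tilt [ 0.001 -0.001 -1.   ] t 19.55 F [ 0.2 -0.6  0.5] w 0.0486 pos [0.481  0.2703 0.1565]
```

View pics/top9.png

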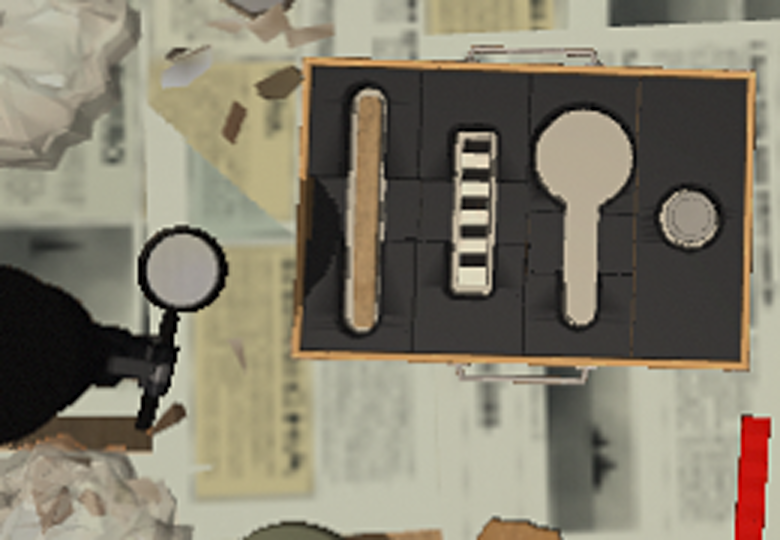

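View pics/scene9.png

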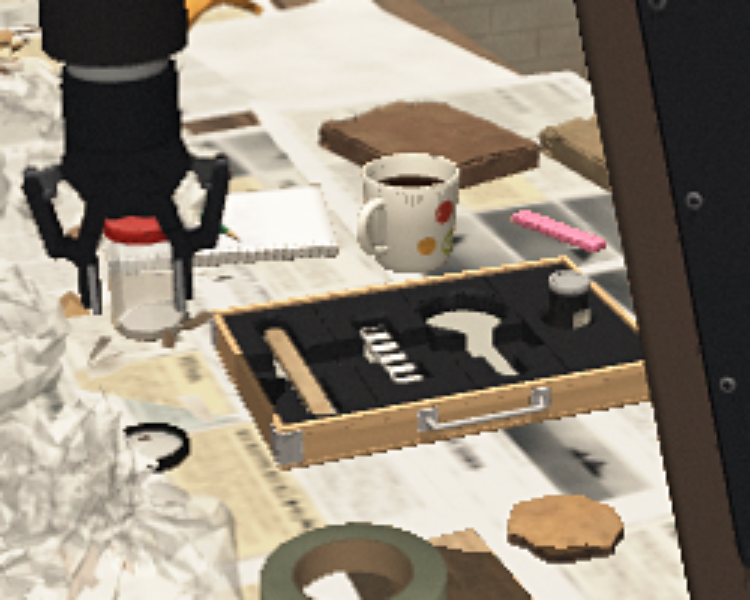

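The can stands upright in its hole at (690,217), and the scraper and scale are seated. The lens handle runs between the open fingers. Going down.

```bash
python3 -m handwheel '[[-0.002,0.001,0.045,0,110],[-0.002,0.001,0.09,0,110],[-0.002,0.001,0.12,0,110],[-0.002,0.001,0.133,0,110],[-0.002,0.001,0.133,0,110],[-0.002,0.001,0.133,0,110]]' 60; python3 -m handwheel '[[0,0,0,0,255],[0,0,0,0,255],[0,0,0,0,255],[0,0,0,0,255],[0,0,0,0,255],[0,0,0,0,255],[0,0,0,0,255]]' 60; python3 -m handwheel '[[0,0,-0.01,0,255],[0,0,-0.04,0,255],[0,0,-0.08,0,255],[0,0,-0.12,0,255],[0,0,-0.12,0,255],[0,0,-0.12,0,255]]' 60; python3 go.py 530 -270 145 87.2;python3 - <<'E'
from h import *
c=capture('top'); im=c['color'];  save('top10',cv2.resize(im[170:350,100:360],None,fx=3,fy=3,interpolation=cv2.INTER_CUBIC))
E
```

```text
time_s: 20.25
position: [0.4843, 0.2721, 0.0254]
orientation: [0.0, 0.12, 0.993, 0.0]
ft_force: [0.7, -0.1, 1.8]
gripper_width: 0.0484
time_s: 20.95
position: [0.4841, 0.2725, 0.0261]
orientation: [0.001, 0.119, 0.993, 0.001]
ft_force: [-2.6, -0.7, 9.1]
gripper_width: 0.0077
time_s: 21.55
position: [0.4837, 0.2723, 0.1461]
orientation: [0.001, 0.12, 0.993, 0.002]
ft_force: [-0.5, 0.1, -0.8]
gripper_width: 0.0077
shift [-1.739e-01 -5.157e-01 -3.000e-04] twist -10.95 rows>= 10.9 tilt [-0.001  0.003 -1.   ] t 21.55 F [-0.5  0.1 -0.8] w 0.0077 pos [0.4837 0.2723 0.1461]
```

View pics/top10.png

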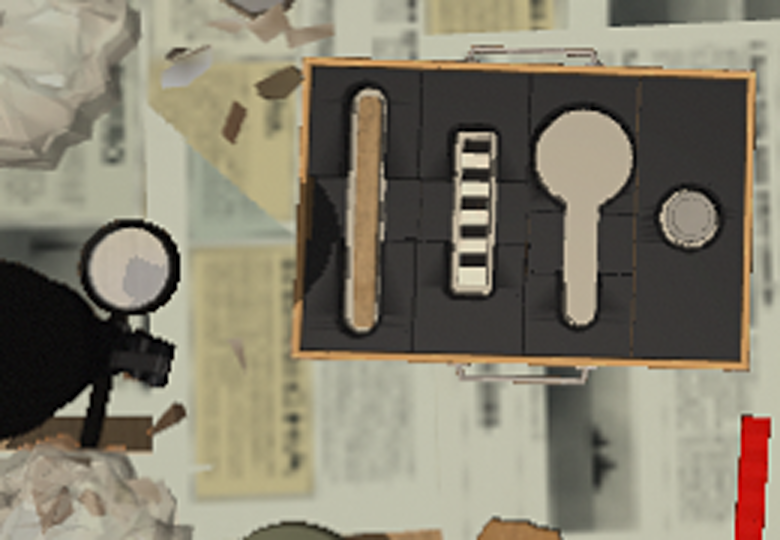

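The lens is lifted and level, with its ring at (130,267). I'll set it down on the clear patch right of the tray and re-pinch it farther back so the fingers fit the finger gap.

```bash
python3 -m handwheel '[[-0.174,-0.516,0,-11,255],[-0.174,-0.516,0,-11,255],[-0.174,-0.516,0,-11,255],[-0.174,-0.516,0,-11,255],[-0.174,-0.516,0,-11,255],[-0.174,-0.516,0,-11,255],[-0.174,-0.516,0,-11,255],[-0.174,-0.516,0,-11,255],[-0.174,-0.516,0,-11,255],[-0.174,-0.516,0,-11,255],[-0.174,-0.516,0,-11,255],[-0.174,-0.516,0,-11,255],[-0.174,-0.516,0,-11,255],[-0.174,-0.516,0,-11,255]]' 60; python3 go.py 530 -270 27 87.2
```

```text
time_s: 23.0
position: [0.5291, -0.2701, 0.1432]
orientation: [-0.001, 0.024, 1.0, 0.0]
ft_force: [0.2, 1.1, -0.9]
gripper_width: 0.0077
shift [-1.100e-03  1.000e-04  1.162e-01] twist 0.05 rows>= 2.3 tilt [ 0.002  0.001 -1.   ] t 23.0 F [ 0.2  1.1 -0.9] w 0.0077 pos [ 0.5291 -0.2701  0.1432]
```

```bash
python3 -m handwheel '[[0,0,0.045,0,255],[0,0,0.085,0,255],[0,0,0.105,0,255],[0,0,0.113,0,255],[0,0,0.116,0,255],[0,0,0.116,0,255],[0,0,0.116,0,255]]' 60; python3 -m handwheel '[[0,0,0,0,110],[0,0,0,0,110],[0,0,0,0,110],[0,0,0,0,110],[0,0,-0.04,0,110],[0,0,-0.08,0,110],[0,0,-0.08,0,110]]' 60; python3 go.py 530 100 150 87.2
```

```text
time_s: 23.7
position: [0.5309, -0.2706, 0.0297]
orientation: [0.001, 0.024, 1.0, -0.0]
ft_force: [-0.7, -0.4, -0.4]
gripper_width: 0.0079
time_s: 24.4
position: [0.5332, -0.2718, 0.114]
orientation: [0.004, 0.023, 1.0, -0.001]
ft_force: [0.4, 0.5, -0.0]
gripper_width: 0.0488
shift [ 0.0203  0.3711 -0.037 ] twist 0.12 rows>= 7.5 tilt [-0.009 -0.002 -1.   ] t 24.4 F [ 0.4  0.5 -0. ] w 0.0488 pos [ 0.5332 -0.2718  0.114 ]
```

```bash
python3 -m handwheel '[[0,0.25,-0.03,0,110],[0,0.25,-0.03,0,110],[0,0.25,-0.03,0,110],[0,0.25,-0.03,0,110],[0,0.25,-0.03,0,110],[0,0.25,-0.03,0,110],[0,0.25,-0.03,0,110]]' 60
python3 - <<'E'
from meas import *
c=capture('top'); np.savez('top11.npz',**c); save('top11',c['color'][150:350,300:520].repeat(3,0).repeat(3,1))
E
```

```text
time_s: 25.1
position: [0.542, -0.0196, 0.1385]
orientation: [0.0, 0.022, 1.0, 0.0]
ft_force: [0.3, 0.0, -0.0]
gripper_width: 0.0487
```

View pics/top11.png

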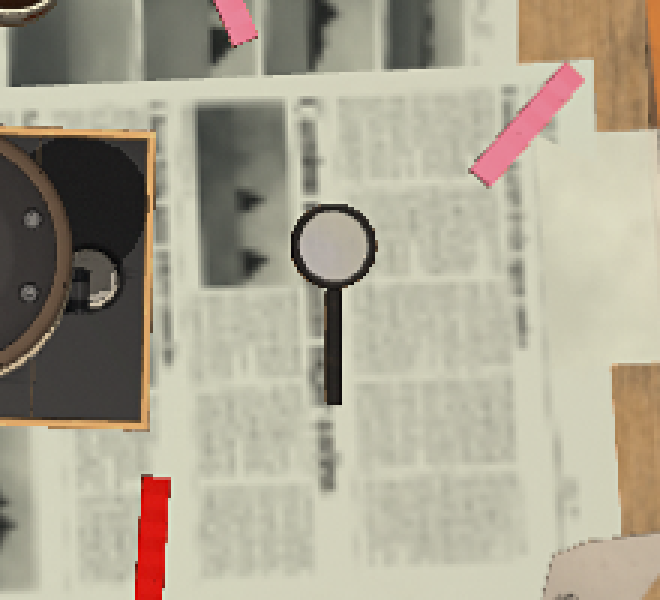

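The lens lies flat on clear paper, with its ring at about (411,232) and its handle end at about (411,284). Measuring it now.

```bash
python3 - <<'E'
from meas import *
c=dict(np.load('top11.npz')); m=c['color'].astype(int).sum(2)
r=(m<190); r[:,:395]=0; r[:,428:]=0; r[:216]=0; r[248:]=0
r=biggest(r,(395,216,428,248)); print('ring',rect(c,r,.008))
h=(m<190); h[:250]=0; h[286:]=0; h[:,:406]=0; h[:,417:]=0
P=[(np.mean(np.nonzero(h[v])[0]),v) for v in range(252,285)]
p=onz(c,P,.009)*1000; hh=biggest(h,(406,250,417,288)); print('handle',rect(c,hh,.010)); k,b=np.polyfit(p[:,0],p[:,1],1);print(np.degrees(np.arctan(k)),p[[0,-1]].round(1))
E
python3 go.py 525 -280 100 87.2
```

```text
ring {'c': [574.1, -273.3], 'mean': [572.4000244140625, -272.8999938964844], 'size': [60.0, 60.9], 'axis': 43.4, 'pca': -18.8, 'n': 204}
handle {'c': [497.3, -269.8], 'mean': [497.0, -270.20001220703125], 'size': [10.8, 72.9], 'axis': -1.9, 'pca': -2.1, 'n': 197}
-2.205391309171561 [[ 529.3 -272.2    9. ]
 [ 460.8 -269.9    9. ]]
shift [ 0.0046 -0.2598  0.0382] twist 0.13 rows>= 5.3 tilt [ 0.  0. -1.] t 25.15 F [-0.6 -0.6 -0.1] w 0.0486 pos [ 0.5417 -0.0207  0.1383]
```

```bash
python3 go.py 514.9 -270.8 100 87.7; python3 -m handwheel '[[0.0145,-0.251,0.038,-0.4,110],[0.0145,-0.251,0.038,-0.4,110],[0.0145,-0.251,0.038,-0.4,110],[0.0145,-0.251,0.038,-0.4,110],[0.0145,-0.251,0.038,-0.4,110],[0.0145,-0.251,0.038,-0.4,110],[0.0145,-0.251,0.038,-0.4,110],[0.0145,-0.251,0.038,-0.4,110]]' 60; python3 go.py 514.9 -270.8 22.5 87.7
```

```text
shift [ 0.0151 -0.2511  0.0382] twist -0.37 rows>= 5.1 tilt [ 0.  0. -1.] t 25.15 F [-0.6 -0.6 -0.1] w 0.0486 pos [ 0.5417 -0.0207  0.1383]
time_s: 25.95
position: [0.5147, -0.2716, 0.1001]
orientation: [-0.0, 0.021, 1.0, 0.0]
ft_force: [-0.2, 0.1, -0.6]
gripper_width: 0.0488
shift [-0.0002  0.0008  0.0776] twist -0.14 rows>= 1.6 tilt [ 0.001  0.    -1.   ] t 25.95 F [-0.2  0.1 -0.6] w 0.0488 pos [ 0.5147 -0.2716  0.1001]
```

```bash
python3 -m handwheel '[[0,0.001,0.04,0,110],[0,0.001,0.065,0,110],[0,0.001,0.077,0,110],[0,0.001,0.077,0,110],[0,0.001,0.077,0,110],[0,0.001,0.077,0,110]]' 60; python3 go.py 514.9 -270.8 22.5 87.7
```

```text
time_s: 26.55
position: [0.5166, -0.27, 0.0248]
orientation: [0.001, 0.02, 1.0, -0.0]
ft_force: [0.3, 0.5, 0.0]
gripper_width: 0.0486
shift [ 0.0017 -0.0009  0.0023] twist 0.01 rows>= 0.1 tilt [-0.002 -0.    -1.   ] t 26.55 F [0.3 0.5 0. ] w 0.0486 pos [ 0.5166 -0.27    0.0248]
```

```bash
python3 -m handwheel '[[0.001,-0.0005,0.0025,0,110],[0.001,-0.0005,0.0025,0,110],[0.001,-0.0005,0.0025,0,110]]' 60; python3 -m handwheel '[[0,0,0,0,255],[0,0,0,0,255],[0,0,0,0,255],[0,0,0,0,255],[0,0,0,0,255],[0,0,0,0,255],[0,0,0,0,255]]' 60;  python3 -m handwheel '[[0,0,-0.01,0,255],[0,0,-0.04,0,255],[0,0,-0.08,0,255],[0,0,-0.12,0,255],[0,0,-0.12,0,255],[0,0,-0.12,0,255]]' 60; python3 go.py 540 -19.6 145 87.2
```

```text
time_s: 26.85
position: [0.5145, -0.2706, 0.0212]
orientation: [0.0, 0.02, 1.0, -0.0]
ft_force: [-0.2, 0.8, 0.1]
gripper_width: 0.0481
time_s: 27.55
position: [0.5145, -0.2706, 0.021]
orientation: [0.0, 0.02, 1.0, -0.0]
ft_force: [-1.6, 0.6, 4.6]
gripper_width: 0.0091
time_s: 28.15
position: [0.5148, -0.2704, 0.1422]
orientation: [0.001, 0.021, 1.0, -0.0]
ft_force: [-0.3, -0.3, -0.1]
gripper_width: 0.009
shift [-0.0148  0.2517 -0.0028] twist 0.44 rows>= 5.0 tilt [-0.003  0.    -1.   ] t 28.15 F [-0.3 -0.3 -0.1] w 0.009 pos [ 0.5148 -0.2704  0.1422]
```

```bash
python3 go.py 538.9 -19.4 150 87.2; python3 -m handwheel '[[-0.0135,0.252,-0.005,0.4,255],[-0.0135,0.252,-0.005,0.4,255],[-0.0135,0.252,-0.005,0.4,255],[-0.0135,0.252,-0.005,0.4,255],[-0.0135,0.252,-0.005,0.4,255],[-0.0135,0.252,-0.005,0.4,255],[-0.0135,0.252,-0.005,0.4,255],[-0.0135,0.252,-0.005,0.4,255],[-0.0135,0.252,-0.005,0.4,255]]' 60; python3 go.py 538.9 -19.4 60 87.2
python3 - <<'E'
from meas import *
c=capture('top'); save('top12',c['color'][150:350,180:400].repeat(3,0).repeat(3,1))
c=capture('scene'); save('scene12',cv2.resize(c['color'][130:330,150:400],None,fx=3,fy=3))
E
```

```text
shift [-0.0137  0.2518 -0.0078] twist 0.44 rows>= 5.0 tilt [-0.003  0.    -1.   ] t 28.15 F [-0.3 -0.3 -0.1] w 0.009 pos [ 0.5148 -0.2704  0.1422]
time_s: 29.05
position: [0.5376, -0.0205, 0.1452]
orientation: [-0.001, 0.025, 1.0, -0.0]
ft_force: [0.2, -0.1, -0.7]
gripper_width: 0.0091
shift [-0.0013  0.0012  0.0852] twist -0.04 rows>= 1.7 tilt [ 0.001 -0.    -1.   ] t 29.05 F [ 0.2 -0.1 -0.7] w 0.0091 pos [ 0.5376 -0.0205  0.1452]
```

View pics/top12.png

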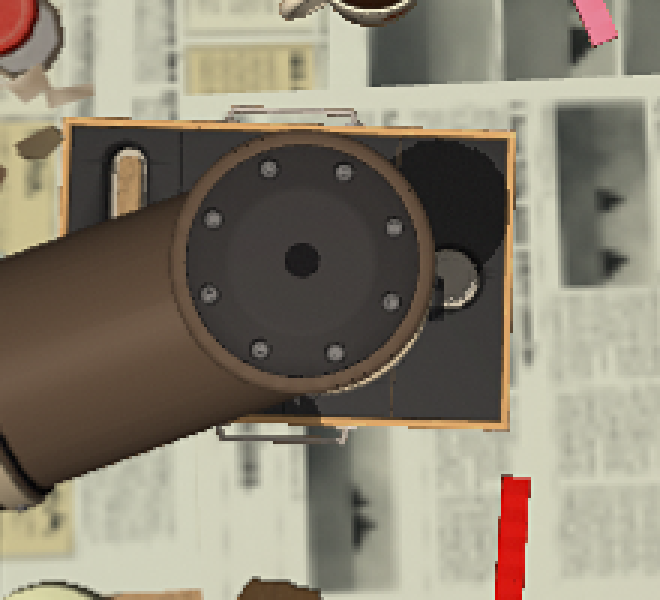

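View pics/scene12.png

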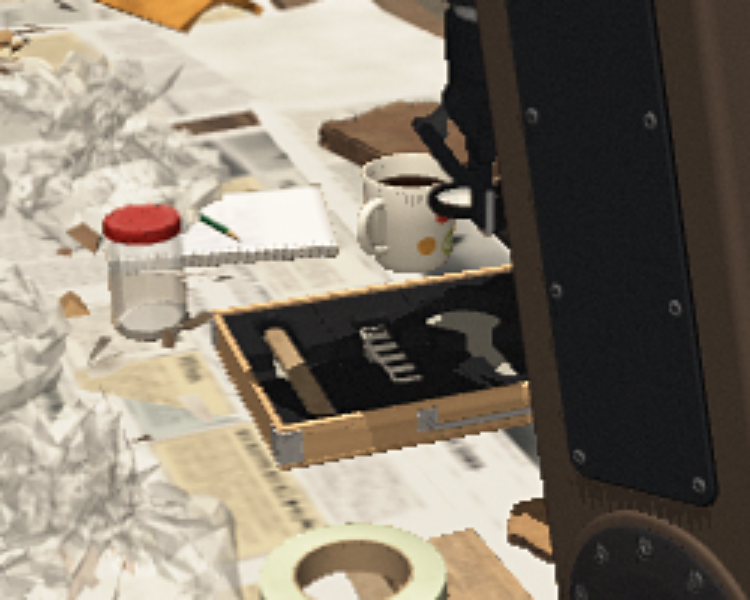

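The lens hangs level, with its ring at (465,200) in the scene crop in front of the jaws, and it is over its cut-out. Lowering it.

```bash
python3 -m handwheel '[[-0.0005,0.0005,0.04,0,255],[-0.0005,0.0005,0.075,0,255],[-0.0005,0.0005,0.085,0,255],[-0.0005,0.0005,0.085,0,255],[-0.0005,0.0005,0.085,0,255]]' 60; python3 go.py 538.9 -19.4 36 87.2
```

```text
time_s: 29.65
position: [0.5396, -0.019, 0.0619]
orientation: [0.001, 0.024, 1.0, -0.0]
ft_force: [-0.1, 1.6, -0.3]
gripper_width: 0.009
shift [ 0.0007 -0.0004  0.0259] twist 0.05 rows>= 0.5 tilt [-0.001 -0.    -1.   ] t 29.65 F [-0.1  1.6 -0.3] w 0.009 pos [ 0.5396 -0.019   0.0619]
```

```bash
python3 -m handwheel '[[0.0005,0,0.01,0,255],[0.0005,0,0.018,0,255],[0.0005,0,0.0245,0,255],[0.0005,0,0.0245,0,255],[0.0005,0,0.0245,0,255]]' 60; python3 go.py 538.9 -19.4 36 87.2
```

```text
time_s: 30.15
position: [0.5381, -0.0188, 0.0362]
orientation: [-0.0, 0.024, 1.0, -0.0]
ft_force: [0.4, -1.6, -0.9]
gripper_width: 0.0094
shift [-0.0008 -0.0006  0.0002] twist 0.07 rows>= 0.0 tilt [ 0. -0. -1.] t 30.15 F [ 0.4 -1.6 -0.9] w 0.0094 pos [ 0.5381 -0.0188  0.0362]
```

Free descent to the planned height. Releasing, rising, and clearing away to the right for the last checks.

```bash
python3 -m handwheel '[[0,0,0,0,175],[0,0,0,0,175],[0,0,0,0,175],[0,0,0,0,175],[0,0,-0.03,0,175],[0,0,-0.07,0,175],[0,0,-0.12,0,175],[0,0,-0.15,0,175],[0,0,-0.15,0,175]]' 60; python3 -m handwheel '[[0,-0.35,-0.03,0,175],[0,-0.35,-0.03,0,175],[0,-0.35,-0.03,0,175],[0,-0.35,-0.03,0,175],[0,-0.35,-0.03,0,175],[0,-0.35,-0.03,0,175],[0,-0.35,-0.03,0,175],[0,-0.35,-0.03,0,175],[0,-0.35,-0.03,0,175],[0,-0.35,-0.03,0,175]]'
python3 - <<'E'
from meas import *
c=capture('top'); np.savez('top13.npz',**c); save('top13',c['color'])
save('top13c',cv2.resize(c['color'][175:305,190:365],None,fx=4,fy=4,interpolation=cv2.INTER_CUBIC))
c=capture('scene'); save('scene13',cv2.resize(c['color'][130:330,150:400],None,fx=3,fy=3))
E
```

```text
time_s: 31.05
position: [0.5408, -0.0184, 0.1916]
orientation: [0.004, 0.024, 1.0, 0.001]
ft_force: [0.1, -0.1, -0.4]
gripper_width: 0.0267
time_s: 32.05
position: [0.5211, -0.3678, 0.2157]
orientation: [-0.0, 0.024, 1.0, 0.0]
ft_force: [0.7, -0.0, 1.0]
gripper_width: 0.0268
```

View pics/top13c.png

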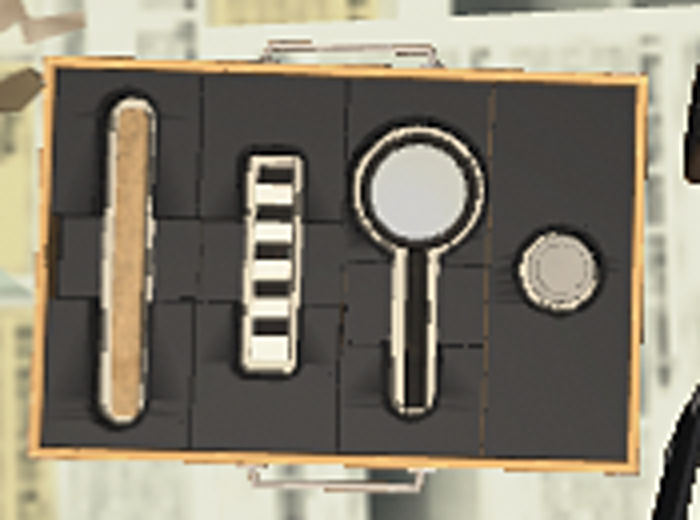

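View pics/scene13.png

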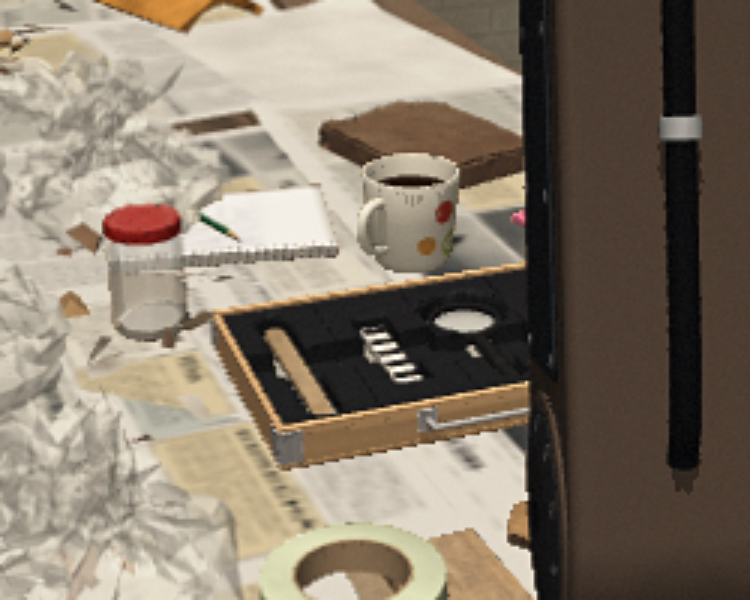

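View pics/top13.png

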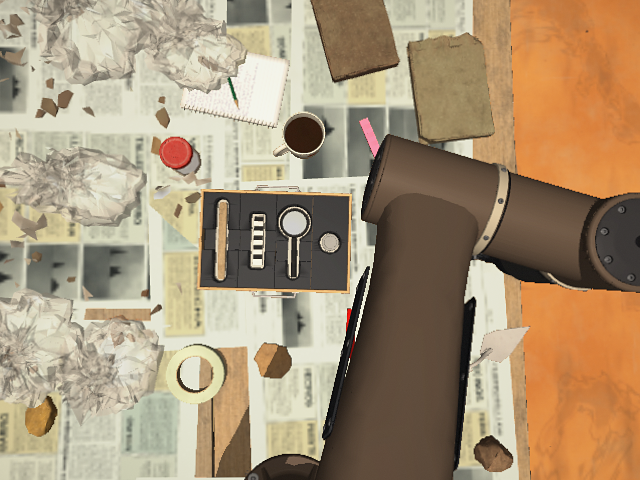

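All four pieces lie within their cut-outs: scraper (125,260), scale (270,265), lens (418,190) and can (560,268) in the crop. Checking that they are fully home and level by depth along each piece, and that the mug and jar haven't moved.

Run:
```python
from meas import *
c=dict(np.load('top13.npz')); c0=dict(np.load('top0.npz'))
def z(x0,y0,x1,y1,cc=c):
    vv,uu=np.mgrid[y0:y1,x0:x1]; p=bydepth(cc,np.c_[uu.ravel(),vv.ravel()])[:,2]; return round(float(np.median(p[(p<.5)]))*1000,1)
def cr(X,Y): x=190+X/4; y=175+Y/4; return int(round(x)),int(round(y))
for n,pts in dict(scraper=[(131,130),(128,260),(124,395)],scale=[(274,190),(271,265),(269,345)],can=[(560,268)],ring=[(418,133),(365,190),(472,190)],handle=[(416,290),(413,350),(412,395)],foam=[(220,120),(560,150),(300,420)]).items():
    print(n,[z(a-1,b-3,a+2,b+4) if n in('scraper','scale','foam') else z(a-1,b-2,a+1,b+2) for a,b in (cr(*p) for p in pts)])
d=np.abs(c['color'].astype(int)-c0['color']).sum(2)
print('jar diff',d[130:180,155:205].mean(),'mug diff',d[105:162,270:330].mean())
s=sense();print(s['time_s'],s['ft_force'])
```

```text
scraper [22.4, 20.3, 16.7]
scale [21.4, 20.7, 21.1]
can [64.5]
ring [18.2, 21.8, 21.3]
handle [24.5, 24.0, 24.1]
foam [30.2, 30.8, 31.2]
jar diff 100.3272 mug diff 78.67368421052632
32.15 [-0.86799696  0.34638709  0.9174564 ]
```

Run:
```python
from meas import *
for f in('top0','top13'):
    c=dict(np.load(f+'.npz')); h=cv2.cvtColor(c['color'],cv2.COLOR_RGB2HSV).astype(int)
    m=biggest((h[...,1]>150)&((h[...,0]<8)|(h[...,0]>172)),(150,125,205,185)); v,u=np.nonzero(m)
    k=biggest(h[...,2]<70,(270,105,330,162)); b,a=np.nonzero(k); print(f,u.mean().round(2),v.mean().round(2),a.mean().round(2),b.mean().round(2),c['color'].mean())
    P=bydepth(c,np.array([[125//4+190,175+395//4],[221,273],[221,270],[221,268]]));print(P[:,2].round(3))
```

```text
top0 175.53 152.36 303.13 134.49 130.59478732638888
[0.016 0.016 0.015 0.013]
top13 175.43 152.41 303.1 134.65 145.04632161458332
[0.02  0.02  0.02  0.017]
```

```bash
python3 -c "
from workcell import *
print(finish_job())"
```

```text
the job is handed in; nothing more can be done
None
```

All four pieces are back in the tray, each in its own cut-out, and I handed the job in at about 32 s of the 88 s limit. I placed the scale first, then the scraper, the can and the lens.

- **Lens:** I set it down once on clear paper and re-pinched it farther back. A tall shard beside the handle blocked the grip position that fits the finger gap.
- **Seating:** The last pictures show the lens, scale and scraper flat in their slots with pale floor around them, and the can upright. By depth, the tops read about 21 mm for the scale, 24 mm for the lens handle and 64.5 mm for the can, against an expected 22, 26 and 65 mm.
- **Weaker readings:** The depth noise is about 2 mm. One scraper end read 16.7 mm (about 20 mm when sampled again) and one spot on the lens ring read 18 mm, against an expected 23–24 mm. I took these as slot floor mixed into the sample, because nothing stood proud.
- **Mug and jar:** A plain picture difference over them came out large, because the whole picture had become brighter. Their centres moved less than 0.2 px, so I count them as undisturbed.
- **Forces:** The force readings I saw were 9 N or less, and the arm was clear of everything at the end.

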